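# Put the lids on the snack tins beside the carrom board

### The arm

A 6-joint arm with a two-finger parallel gripper is mounted at the origin on the work surface. World frame = base frame: x ahead of the robot, y to its left, z up, the work surface at z = 0. Lengths are in m, angles in degrees, forces in N, time in s.
With the tool pointing down it reaches from about 0.325 to 0.775 m from the base axis. Payload 9.3 kg.
Tool frame: the origin (TCP) lies between the finger pads; the fingertips stand 14 mm ahead of it and the grasp point (between the pads) lies 5 mm behind it; z points along the fingers, y is the line along which they close (so a half turn about z gives the same grasp; the last joint's range is limited). The gripper opens to 85 mm and grips with 20 to 120 N. Pads are 22 mm wide; open, the fingers measure 114 mm over their backs; the gripper's body (76 mm by 85 mm) begins 54 mm behind the grasp point. The pads swing forward as they close: fully open they stand 13 mm farther back than shut.
Start: joints at [57.605, 14.817, 1.232, 76.415, 0, 81.257], TCP at [0.221, 0.504, 0.245] pointing down, gripper open.
Joint ranges: [-174.27, 174.27], [-52.1, 104.24], [-59.71, 78.15], [-110.17, 111.67], [-87.03, 83.33], [-180, 180]. Speed limits (degrees/s): [127.2, 127.2, 159.86, 180, 180, 180].

### API

Orientations are given as [roll, pitch, yaw] about the fixed x, y, z axes, in that order (R = Rz(yaw) Ry(pitch) Rx(roll)).
In Python, from plant import move_pose, move_linear, goto_joints, gripper_open, gripper_close, hold, solve_ik, get_image, PlanningError, hand_in, masks_of, current_clock, current_qpos, current_qd, current_tau, current_ee_pos, current_eef_rot, current_force, current_torque, current_width, current_gripper_force gives the robot as it stands. The module is installed in compiled form; this text tells all that it offers. Calls block until the motion is done:
- move_pose(position, orientation): joint-space move of the TCP to a pose.
- move_linear(position, rate=0.15, orientation=None): straight line of the TCP; orientation=None keeps the orientation; rate is the mean speed in m/s.
- goto_joints(angles): joint-space move.
- gripper_open() and gripper_close(newtons=None): open the fingers fully, or close them until they stop; newtons is the grip in N (None keeps the last).
- hold(seconds).
- solve_ik(position, orientation): joint angles nearest the present ones, or None.
- get_image(name): name is "scene" or "top" or "wrist"; returns a dict with "color" (384x512x3 uint8, red, green, blue), "vertical_fov" (degrees; the focal length in pixels is half the picture's height over the tangent of half this angle, whatever the lens; pixels are square), "cx", "cy" (the principal point, pixels), "R" (3x3) and "t" (3): a world point X has camera coordinates R X + t. Camera axes: x right, y down, z forward; pixel columns grow to the right and rows downward; lengths in m; the calibration is good to about 2 mm. The wrist camera is an equidistant fisheye: a pixel r from the principal point sees the ray r / f radians off the axis. A picture is of the moment at which its call begins. There is no depth.
A pose or a line that the arm cannot do raises PlanningError and nothing moves.
- hand_in(): hands the job in; it is judged then, once.
Trained networks look in the newest picture that a camera, given by its name, has taken for a name from the list of things; names that differ only in an ending like _2 or _b are one class to them, and where a whole thing is asked for, a point or a joint stands for the part that bears it (a point fixed in the world has none). Each returns a list of dicts, best first, with "p" (0 to 1); they miss things now and then, are a little off and sometimes report something else, mostly with a low value. They report only what shows in the picture. A call takes as long as a camera call. They do not tell look-alikes from the thing itself.
- masks_of(camera, name): "pixels" (384x512 bool, what is visible of it) and "rect" ([left, top, right, bottom] in pixels, round what is visible of it).
Readings, each from a call of its own:
- current_clock(): time.
- current_qpos(): joint angles.
- current_qd(): joint speeds.
- current_tau(): joint torques, N m.
- current_ee_pos(): TCP position.
- current_eef_rot(): TCP orientation.
- current_force(): force on the tool from outside, world axes, zero at the start.
- current_torque(): the same for the moment, N m.
- current_width(): opening from 0.0 (shut) to 1.0 (fully open).
- current_gripper_force(): force on a finger pad.
Only numpy, scipy, OpenCV 4.12 (cv2) and the standard library are available. Lean on these libraries where they do the work, as an engineer would, in place of code of your own. Each camera call takes 0.05 s, during which the arm holds its last target. There are 200 camera calls.

### The job

The snack break is over and the carrom board is about to be powdered: cover the four open snack tins, each with its own lid, the one of its shape and size, centred and lying flat on the rim all round. Leave the tins standing where they are, and do not disturb the striker rack or the tiffin box.

Things in the scene. Friction and masses are not known exactly. Their poses are not given: they have to be found in the camera images.
- lid_large_round_mid (a point): Large round steel lid, loose, 0.1 kg: plate 112 mm in diameter, locating step under it 82 mm in diameter (6 mm play in the mouth), black handle on top: round knob, 22 mm diameter. Up from the underside: step 0-8, plate 8-10.5, handle 10.5-38.5 mm. Point: on the centre line 19.25 mm above the underside, z up; 11.25 mm above the tin's rim when seated (plate on the rim).
- lid_small_round_mid (a point): Small round steel lid, loose, 0.1 kg: plate 86 mm in diameter, locating step under it 56 mm in diameter (6 mm play in the mouth), black handle on top: round knob, 22 mm diameter. Up from the underside: step 0-8, plate 8-10.5, handle 10.5-38.5 mm. Point: on the centre line 19.25 mm above the underside, z up; 11.25 mm above the tin's rim when seated (plate on the rim).
- lid_square_mid (a point): Square steel lid, loose, 0.1 kg: plate 96 by 96 mm, locating step under it 68 by 68 mm (6 mm play in the mouth), black handle on top: bar 36 (along x, parallel to an edge) by 14 mm (y). Up from the underside: step 0-8, plate 8-10.5, handle 10.5-38.5 mm. Point: on the centre line 19.25 mm above the underside, z up; 11.25 mm above the tin's rim when seated (plate on the rim).
- lid_oblong_mid (a point): Oblong steel lid, loose, 0.1 kg: plate 132 mm (x) by 84 mm (y), locating step under it 104 by 56 mm (6 mm play in the mouth), black handle on top: bar 44 (x) by 14 mm (y). Up from the underside: step 0-8, plate 8-10.5, handle 10.5-38.5 mm. Point: on the centre line 19.25 mm above the underside, z up; 11.25 mm above the tin's rim when seated (plate on the rim).
- tin_large_round: Large round open stainless-steel snack tin holding round biscuits (fixed inside, well below the rim); loose, about 0.45 kg. Outside 100 mm in diameter, mouth 94 mm in diameter, 60 mm high, walls 3 mm. Origin at the centre of its underside, z up, so the rim is 60 mm above it.
- tin_small_round: Small round open stainless-steel snack tin holding round sweets (fixed inside, well below the rim); loose, about 0.45 kg. Outside 74 mm in diameter, mouth 68 mm in diameter, 45 mm high, walls 3 mm. Origin at the centre of its underside, z up, so the rim is 45 mm above it.
- tin_square: Square open stainless-steel snack tin holding square crackers (fixed inside, well below the rim); loose, about 0.45 kg. Outside 86 by 86 mm, mouth 80 by 80 mm, 52 mm high, walls 3 mm. Origin at the centre of its underside, z up, so the rim is 52 mm above it; x and y run along its edges. Its lid fits at any quarter turn.
- tin_oblong: Oblong open stainless-steel snack tin holding rusks (fixed inside, well below the rim); loose, about 0.45 kg. Outside 122 mm (x) by 74 mm (y), mouth 116 by 68 mm, 48 mm high, walls 3 mm. Origin at the centre of its underside, z up, so the rim is 48 mm above it; x runs along its length. Its lid fits either way round.
- striker_rack: Bystander: slotted dark wooden rack, 56 by 150 mm and 56 mm high, with four carrom strikers (red, black, white, green) standing in its slots. Origin at the centre of its underside.
- tiffin_box: Bystander: closed round two-tier steel tiffin box, 115 mm in diameter (123 mm over its clips), 120 mm high to the top of its wire carrying handle. Origin at the centre of its underside.
Not all that is in view belongs to the job. Leave any blue or pink look-alike of the part that bears lid_large_round_mid alone. Leave any red look-alike of the part that bears lid_square_mid alone.

How it is judged (in metres and radians):
At the end, for the whole second after the job is handed in: Each lid lies at rest on its own tin, centred within 10 mm, within 3 mm of seated height, tilted under 0.07 rad; every tin stands upright and at rest on the table within 30 mm of its start; rack and tiffin box within 20 mm of theirs (horizontal distance between lid_large_round_mid and tin_large_round below 0.01 m and z of lid_large_round_mid in the frame of tin_large_round between 0.06825 and 0.07425 m and angle between each of lid_large_round_mid, lid_small_round_mid, lid_square_mid, lid_oblong_mid's own z axis and vertical below 0.07 rad and height (world z) of each of tin_large_round, tin_small_round, tin_square, tin_oblong below 0.004 m and angle between each of tin_large_round, tin_small_round, tin_square, tin_oblong's own z axis and vertical below 0.05 rad and distance of each of tin_large_round, tin_small_round, tin_square, tin_oblong from where it was at the start of the episode below 0.03 m and linear speed of each of lid_large_round, tin_large_round, lid_small_round, tin_small_round, lid_square, tin_square, lid_oblong, tin_oblong below 0.02 m/s and horizontal distance between lid_small_round_mid and tin_small_round below 0.01 m and z of lid_small_round_mid in the frame of tin_small_round between 0.05325 and 0.05925 m and horizontal distance between lid_square_mid and tin_square below 0.01 m and z of lid_square_mid in the frame of tin_square between 0.06025 and 0.06625 m and horizontal distance between lid_oblong_mid and tin_oblong below 0.01 m and z of lid_oblong_mid in the frame of tin_oblong between 0.05625 and 0.06225 m and distance of each of striker_rack, tiffin_box from where it was at the start of the episode below 0.02 m); the robot touches nothing.
It fails at once if the striker rack is shifted by more than 20 mm or tipped (distance of striker_rack from where it was at the start of the episode above 0.02 m or angle between striker_rack's own z axis and vertical above 0.25 rad).
It fails at once if the tiffin box is shifted by more than 20 mm or tipped (distance of tiffin_box from where it was at the start of the episode above 0.02 m or angle between tiffin_box's own z axis and vertical above 0.25 rad).
It fails at once if a tin is shifted by more than 30 mm or tipped (distance of any of tin_large_round, tin_small_round, tin_square, tin_oblong from where it was at the start of the episode above 0.03 m or angle between any of tin_large_round, tin_small_round, tin_square, tin_oblong's own z axis and vertical above 0.25 rad).
It also fails if it takes over 115 s, if anything falls off the work surface, if the arm or the gripper's body presses on something with over 40 N, if the wrist force passes 120 N, or if a joint passes its speed limit or range.

## Working session

There is one attempt and no reset: what is moved stays moved. The work goes in short steps, each a Python script; the robot and the scene stay as the last script left them, time stands still between calls to the robot, and variables do not carry over. Pictures are saved under pics/ and viewed, at most 14 in all, crops included, and the job is handed in when it is done.

```bash
mkdir -p pics; cat > h.py <<'E'
import numpy as np, cv2
from plant import *
N=['lid_large_round_mid','lid_small_round_mid','lid_square_mid','lid_oblong_mid','tin_large_round','tin_small_round','tin_square','tin_oblong','striker_rack','tiffin_box']
def snap(c,fn=None):
    im=get_image(c)
    if fn: cv2.imwrite('pics/'+fn,im['color'][:,:,::-1])
    return im
def ground(im,u,v,z,fish=False):
    f=192/np.tan(np.radians(im['vertical_fov'])/2)
    x=np.array([u-im['cx'],v-im['cy']],float)
    if fish:
        r=np.hypot(*x);th=r/f
        d=np.array([*(x/max(r,1e-9)*np.sin(th)),np.cos(th)])
    else: d=np.array([*(x/f),1])
    R=np.array(im['R']);t=np.array(im['t'])
    C=-R.T@t; w=R.T@d
    return C+w*(z-C[2])/w[2]
E
python3 - <<'E'
from h import *
for c in ['top','scene']:
    im=snap(c,c+'0.png'); print(c,im['vertical_fov'],-np.array(im['R']).T@im['t'])
    for n in N:
        for m in masks_of(c,n)[:5]:
            ys,xs=np.nonzero(m['pixels']); p=ground(im,xs.mean(),ys.mean(),0.03)
            print(n,round(m['p'],2),np.round(m['rect']),len(xs),xs.mean().round(),ys.mean().round(),p.round(3))
E
```

```text
top 49.11497586692305 [ 0.25183221 -0.07319592  1.20746223]
lid_large_round_mid 0.73 [292. 208. 329. 246.] 1184 310.0 227.0 [ 0.401 -0.217  0.03 ]
lid_large_round_mid 0.73 [297. 265. 335. 305.] 1306 318.0 284.0 [ 0.244 -0.239  0.03 ]
lid_large_round_mid 0.61 [414. 191. 452. 232.] 1195 433.0 210.0 [ 0.458 -0.564  0.03 ]
lid_large_round_mid 0.56 [ 64. 174. 102. 210.] 1248 83.0 190.0 [0.491 0.435 0.03 ]
lid_small_round_mid 0.88 [148. 204. 178. 230.] 702 161.0 217.0 [0.418 0.205 0.03 ]
lid_square_mid 0.72 [400. 134. 444. 176.] 993 423.0 154.0 [ 0.622 -0.545  0.03 ]
lid_square_mid 0.61 [285. 140. 330. 178.] 990 307.0 158.0 [ 0.604 -0.208  0.03 ]
lid_square_mid 0.29 [215. 109. 265. 156.] 1217 242.0 136.0 [ 0.666 -0.016  0.03 ]
lid_oblong_mid 0.89 [220. 184. 263. 234.] 1313 239.0 208.0 [ 0.451 -0.016  0.03 ]
tin_large_round 0.7 [146. 130. 189. 167.] 1133 166.0 150.0 [0.616 0.205 0.03 ]
tin_small_round 0.78 [366. 188. 396. 219.] 579 382.0 204.0 [ 0.472 -0.421  0.03 ]
tin_small_round 0.59 [ 85. 105. 135. 154.] 956 109.0 128.0 [0.682 0.377 0.03 ]
tin_square 0.92 [ 63. 172. 101. 211.] 1266 82.0
[... 1225 characters left out ...]
_small_round 0.74 [131. 239. 183. 294.] 1917 157.0 264.0 [ 0.696 -0.375  0.03 ]
tin_small_round 0.73 [190. 226. 233. 255.] 741 212.0 241.0 [ 0.638 -0.215  0.03 ]
tin_small_round 0.7 [130. 202. 153. 227.] 456 143.0 214.0 [ 0.49  -0.422  0.03 ]
tin_square 0.7 [378. 171. 415. 199.] 824 396.0 186.0 [0.504 0.426 0.03 ]
tin_square 0.59 [129. 199. 157. 227.] 556 142.0 214.0 [ 0.486 -0.424  0.03 ]
tin_oblong 0.78 [257. 223. 306. 267.] 1334 279.0 243.0 [ 0.68 -0.02  0.03]
striker_rack 0.85 [381. 210. 435. 252.] 1088 407.0 232.0 [0.707 0.371 0.03 ]
tiffin_box 0.87 [132. 238. 184. 295.] 1921 157.0 264.0 [ 0.696 -0.374  0.03 ]
tiffin_box 0.36 [256. 224. 303. 266.] 1313 279.0 243.0 [ 0.679 -0.021  0.03 ]
```

View pics/top0.png

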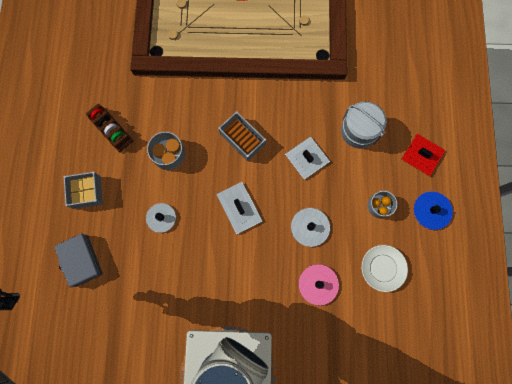

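View pics/scene0.png

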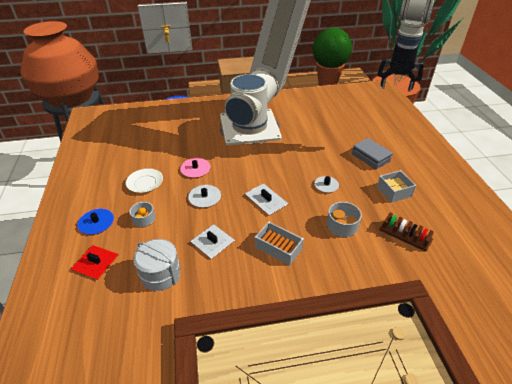

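The tins run large round (166,150), small round (382,204), square (83,190) and oblong (242,136). The steel lids are large (310,227), small (161,217), square (307,158) and oblong (239,208). The pink (319,285), blue (433,210) and red (424,155) ones are look-alikes. Next I go above each item and measure it with the wrist camera.

```bash
cat >> h.py <<'E'
A={'lid_large_round_mid':(.401,-.217,.0105),'lid_small_round_mid':(.418,.205,.0105),'lid_square_mid':(.604,-.208,.0105),'lid_oblong_mid':(.451,-.016,.0105),
'tin_large_round':(.61,.2,.06),'tin_small_round':(.468,-.415,.045),'tin_square':(.485,.428,.052),'tin_oblong':(.66,-.017,.048)}
def above(p,z,yaw):
    """joint-space move; of the two equivalent yaws take the one nearest in joint 6"""
    q0=np.array(current_qpos()); best=None
    for k in (0,180,-180,360,-360):
        for_=solve_ik([p[0],p[1],z],[180,0,yaw+k])
        if for_ is not None:
            d=abs(np.array(for_)-q0).max()
            if best is None or d<best[0]: best=(d,for_,yaw+k)
    goto_joints(best[1]); return best[2]
def fit(im,n,fish=True):
    z=A[n][2]; out=None
    for m in masks_of('wrist' if fish else 'top',n):
        cs,_=cv2.findContours(m['pixels'].astype(np.uint8),cv2.RETR_EXTERNAL,cv2.CHAIN_APPROX_NONE)
        c=max(cs,key=cv2.contourArea)[:,0]
        P=np.array([ground(im,u,v,z,fish)[:2] for u,v in c],np.float32)
        (x,y),(w,h),a=cv2.minAreaRect(P*1000)
        if w<h: w,h,a=h,w,a+90
        d=np.hypot(x/1000-A[n][0],y/1000-A[n][1])
        if d<.05 and (out is None or d<out[0]): out=(d,x/1000,y/1000,w,h,(a+90)%180-90,m['p'])
    return out
E
python3 - <<'E'
from h import *
import json
print(current_eef_rot()); res={}
for n in ['tin_square','tin_large_round','lid_small_round_mid','lid_oblong_mid','tin_oblong','lid_square_mid','tin_small_round','lid_large_round_mid']:
    p=A[n]; yaw=np.degrees(np.arctan2(p[1],p[0]))
    try: above(p,.25,yaw)
    except Exception as e: print(n,e); continue
    im=snap('wrist','w_%s.png'%n); res[n]=r=fit(im,n)
    print(n,None if r is None else np.round(r,3),'cam',(-np.array(im['R']).T@im['t']).round(3),round(current_clock(),1))
json.dump({k:[float(x) for x in v] for k,v in res.items() if v},open('res.json','w'))
E
python3 -c "
import cv2,numpy as np
f=['tin_square','tin_oblong','lid_square_mid','lid_oblong_mid']
I=[cv2.resize(cv2.imread('pics/w_%s.png'%n),(400,300)) for n in f]
cv2.imwrite('pics/mos.png',np.vstack([np.hstack(I[:2]),np.hstack(I[2:])]))"
```

```text
[ 1.79998715e+02 -7.84787832e-04  1.56346801e+02]
tin_square [9.0000e-03 4.9300e-01 4.3300e-01 9.3549e+01 8.8992e+01 1.0122e+01
 8.9000e-01] cam [0.425 0.374 0.379] 2.6
tin_large_round [7.00000e-03 6.17000e-01 2.00000e-01 1.02459e+02 9.98940e+01 4.60970e+01
 8.70000e-01] cam [0.533 0.175 0.379] 3.7
lid_small_round_mid [ 7.0000e-03  4.2400e-01  2.0900e-01  8.6263e+01  8.4209e+01 -1.6839e+01
  7.7000e-01] cam [0.346 0.17  0.379] 4.6
lid_oblong_mid [ 9.00000e-03  4.60000e-01 -1.60000e-02  1.33768e+02  8.66050e+01
  2.91090e+01  5.50000e-01] cam [ 0.371 -0.013  0.379] 5.6
tin_oblong [ 9.0000e-03  6.6900e-01 -1.7000e-02  1.2298e+02  7.9491e+01  4.6547e+01
  8.1000e-01] cam [ 0.579 -0.014  0.379] 6.5
lid_square_mid [ 1.2000e-02  6.1400e-01 -2.1300e-01  9.8840e+01  9.7867e+01 -5.2635e+01
  9.3000e-01] cam [ 0.528 -0.181  0.38 ] 7.5
tin_small_round [ 1.0000e-02  4.7400e-01 -4.2200e-01  7.7384e+01  7.1466e+01 -4.1455e+01
  6.7000e-01] cam [ 0.409 -0.36   0.379] 8.5
lid_large_round_mid [ 1.00000e-02  4.09000e-01 -2.23000e-01  1.10911e+02  1.10260e+02
  8.12100e+01  8.90000e-01] cam [ 0.331 -0.179  0.379] 9.5
```

View pics/mos.png

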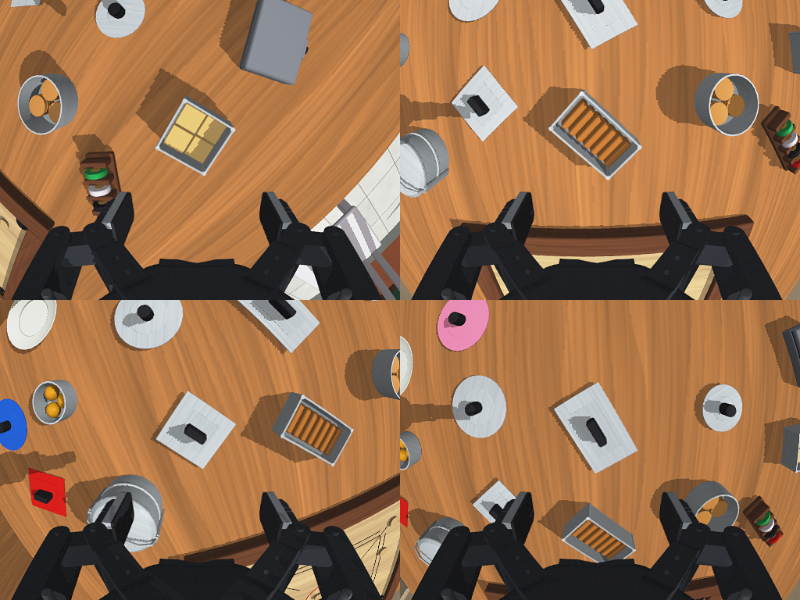

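The mosaic shows each item clear near the picture centre, with the expected neighbours around it. The slanted view takes in part of the tins' walls, so I look once more with the camera straight above each item, and also measure the bar angles.

```bash
python3 - <<'E'
from h import *
import json
res=json.load(open('res.json')); 
for n in ['lid_large_round_mid','tin_small_round','lid_square_mid','tin_oblong','lid_oblong_mid','lid_small_round_mid','tin_large_round','tin_square']:
    p=np.array(res[n][1:3]); u=p/np.hypot(*p); r=np.hypot(*p); yaw=np.degrees(np.arctan2(p[1],p[0]))
    A[n]=(*p,A[n][2])
    s=.083 if r<.66 else -.083
    q=p+u*s; yy=yaw if s>0 else yaw+180
    if s<0:
        j=None
        for k in (0,-360):
            j=j or (lambda x: None if x is None else list(x))(solve_ik([*q,.25],[180,0,yy+k]))
        if j is None: print('skip',n); continue
        goto_joints(j)
    else: move_pose([*q,.25],[180,0,yy])
    im=snap('wrist','v_%s.png'%n); r=fit(im,n); a=None
    if r is None: print(n,'none'); continue
    if 'lid' in n:
        C=-np.array(im['R']).T@im['t']
        m=min(masks_of('wrist',n),key=lambda m:np.hypot(*(np.array(m['rect'][:2])+np.array(m['rect'][2:]))/2-[im['cx'],im['cy']]) if False else abs((m['rect'][0]+m['rect'][2])/2-256)+abs((m['rect'][1]+m['rect'][3])/2-192))
        hull=cv2.convexHull(np.argwhere(m['pixels'])[:,::-1].astype(np.int32))
        M=np.zeros((384,512),np.uint8); cv2.fillConvexPoly(M,hull,1)
        M=cv2.erode(M,np.ones((5,5)))*(im['color'].max(2)<60).astype(np.uint8)
        _,l,st,_=cv2.connectedComponentsWithStats(M); k=1+st[1:,4].argmax(); ys,xs=np.nonzero(l==k)
        P=np.array([ground(im,x,y,.0385,True)[:2] for x,y in zip(xs,ys)],np.float32)*1000
        (x,y),(w,h),a=cv2.minAreaRect(P)
        if w<h: w,h,a=h,w,a+90
        print('  handle',round(x),round(y),round(w),round(h),round((a+90)%180-90,1))
    print(n,np.round(r[1:],3),'cam',(-np.array(im['R']).T@im['t']).round(3),'old',np.round(res[n][1:],3),round(current_clock(),1))
    res[n]=[float(x) for x in r]
json.dump(res,open('res2.json','w'))
E
```

```text
handle 414 -224 29 19 -28.5
lid_large_round_mid [  0.408  -0.221 111.83  110.365 -58.745   0.78 ] cam [ 0.554 -0.301  0.379] old [  0.409  -0.223 110.911 110.26   81.21    0.89 ] 12.3
tin_small_round [  0.479  -0.429  86.196  73.342 -56.419   0.7  ] cam [ 0.598 -0.531  0.379] old [  0.474  -0.422  77.384  71.466 -41.455   0.67 ] 13.3
  handle 620 -215 38 20 36.8
lid_square_mid [  0.614  -0.212  98.369  97.339 -52.867   0.72 ] cam [ 0.77  -0.268  0.379] old [  0.614  -0.213  98.84   97.867 -52.635   0.93 ] 14.5
tin_oblong [ 6.64000e-01 -1.70000e-02  1.31088e+02  8.67500e+01  4.63820e+01
  6.70000e-01] cam [ 0.505 -0.013  0.379] old [ 6.6900e-01 -1.7000e-02  1.2298e+02  7.9491e+01  4.6547e+01  8.1000e-01] 17.3
  handle 465 -17 50 17 28.6
lid_oblong_mid [ 4.60000e-01 -1.60000e-02  1.32982e+02  8.53670e+01  2.85810e+01
  7.40000e-01] cam [ 0.625 -0.022  0.379] old [ 4.60000e-01 -1.60000e-02  1.33768e+02  8.66050e+01  2.91090e+01
  5.50000e-01] 20.1
  handle 430 212 29 19 26.2
lid_small_round_mid [ 0.424  0.208 85.041 84.609 23.876  0.79 ] cam [0.573 0.28  0.379] old [  0.424   0.209  86.263  84.209 -16.839   0.77 ] 21.3
tin_large_round [  0.625   0.205 116.092  97.633  20.908   0.88 ] cam [0.774 0.249 0.379] old [  0.617   0.2   102.459  99.894  46.097   0.87 ] 22.2
tin_square [  0.501   0.437 102.041  93.286  10.613   0.63 ] cam [0.618 0.54  0.379] old [ 0.493  0.433 93.549 88.992 10.122  0.89 ] 23.4
```

Lids agree to 1 mm between the two views. The tins need a correction for the visible wall, so I model the silhouette (rim plus base) for both views.

```bash
python3 - <<'E'
from h import *
import json
r1=json.load(open('res.json'));r2=json.load(open('res2.json'))
cam={'tin_square':[(.425,.374),(.618,.54)],'tin_large_round':[(.533,.175),(.774,.249)],'tin_oblong':[(.579,-.014),(.505,-.013)],'tin_small_round':[(.409,-.36),(.598,-.531)]}
D={'tin_square':(.086,.086),'tin_large_round':(.1,0),'tin_oblong':(.122,.074),'tin_small_round':(.074,0)}
F={}
for n in cam:
    z=A[n][2]; o=[]
    for r,c in zip((r1[n],r2[n]),cam[n]):
        c=np.array(c); a=np.radians(r[5]); w,h=D[n]; p=np.array(r[1:3])
        if h: S=np.array([[i*w/2,j*h/2] for i in(-1,1) for j in(-1,1)])@np.array([[np.cos(a),np.sin(a)],[-np.sin(a),np.cos(a)]])
        else: t=np.linspace(0,6.28,90); S=w/2*np.c_[np.cos(t),np.sin(t)]
        for _ in range(8):
            B=c+(p+S-c)*(.379-z)/.379
            H=np.vstack([p+S,B]).astype(np.float32)*1000
            (x,y),wh,_a=cv2.minAreaRect(H); p=p+np.array(r[1:3])-np.array([x,y])/1000
        o.append(p); print(n,p.round(4),np.round(sorted(wh),1),np.round(r[3:6],1))
    F[n]=[*np.mean(o,0),r1[n][5]]
for n in r2:
    if 'lid' in n: F[n]=[*((np.array(r1[n][1:3])+r2[n][1:3])/2),r2[n][5]]
F['lid_square_mid'][2]=37.2
F={k:[float(x) for x in v] for k,v in F.items()}
json.dump(F,open('F.json','w')); print(F)
E
```

```text
tin_square [0.4953 0.4335] [86.4 91. ] [93.5 89.  10.1]
tin_square [0.4949 0.4334] [91.4 99.4] [102.   93.3  10.6]
tin_large_round [0.6178 0.2009] [100.  103.7] [102.5  99.9  46.1]
tin_large_round [0.6184 0.1999] [100.  116.7] [116.1  97.6  20.9]
tin_oblong [ 0.67   -0.0186] [ 78.1 122. ] [123.   79.5  46.5]
tin_oblong [ 0.6704 -0.0183] [ 85.  128.2] [131.1  86.7  46.4]
tin_small_round [ 0.4753 -0.425 ] [74.  79.7] [ 77.4  71.5 -41.5]
tin_small_round [ 0.473  -0.4256] [74.  88.5] [ 86.2  73.3 -56.4]
{'tin_square': [0.49511552429199196, 0.4334968109130859, 10.122014045715332], 'tin_large_round': [0.6181214294433591, 0.20040347290039057, 46.0966911315918], 'tin_oblong': [0.6702452697753907, -0.018481990814208968, 46.546974182128906], 'tin_small_round': [0.4741891174316405, -0.42531849670410166, -41.45457458496094], 'lid_small_round_mid': [0.42406234741210935, 0.20839476776123048, 23.875534057617188], 'lid_oblong_mid': [0.45954586791992186, -0.015932826995849608, 28.58113670349121], 'lid_square_mid': [0.6143032531738282, -0.21260687255859376, 37.2], 'lid_large_round_mid': [0.4086273498535156, -0.221883544921875, -58.74534606933594]}
```

```bash
cat >> h.py <<'E'
import json
def do(lid,tin,first=False):
    F=json.load(open('F.json')); L=F[lid]; T=F[tin]; rim=A[tin][2]; rnd='round' in lid
    yl=np.degrees(np.arctan2(L[1],L[0])) if rnd else L[2]
    gripper_open() if current_width()<.95 else None
    above(L,.13,yl); move_linear([L[0],L[1],.029],.1)
    f0=np.array(current_force()); gripper_close(40)
    print(lid,'width',round(current_width(),3),'gf',np.round(current_gripper_force(),1))
    move_linear([L[0],L[1],.2],.15)
    print(' lifted width',round(current_width(),3),'F',np.round(current_force(),1))
    yt=np.degrees(np.arctan2(T[1],T[0])) if rnd else T[2]
    if 'square' in lid:
        q6=lambda y: min([abs(np.array(s)-current_qpos()).max() for k in (0,180,-180) if (s:=solve_ik([T[0],T[1],.2],[180,0,y+k])) is not None]+[999])
        yt=min((yt,yt+90),key=q6)
    above(T,.2,yt); zs=rim+.021
    move_linear([T[0],T[1],zs+.02],.15); move_linear([T[0],T[1],zs+.002],.04)
    print(' placing F',np.round(current_force(),1),np.round(current_ee_pos(),4))
    gripper_open(); move_linear([T[0],T[1],.2],.15)
    print(' clock',round(current_clock(),1))
E
python3 - <<'E'
from h import *
do('lid_small_round_mid','tin_small_round')
p=np.array([.474,-.425]); q=p-.083*p/np.hypot(*p)
above(q,.25,np.degrees(np.arctan2(p[1],p[0])))
snap('wrist','p1.png')
E
```

```text
lid_small_round_mid width 0.236 gf 39.0
 lifted width 0.242 F [ 0.1 -0.2 -1.2]
 placing F [-0.1  0.7 -0.9] [ 0.4742 -0.4253  0.0679]
 clock 33.2
```

View pics/p1.png

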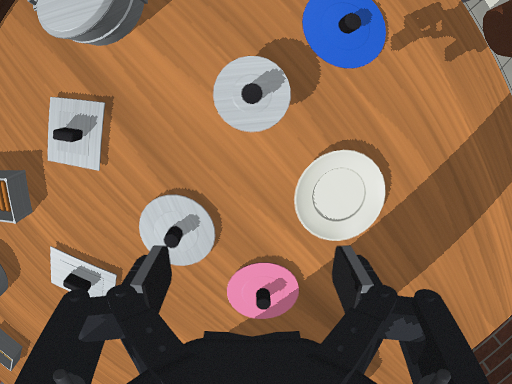

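The small lid covers its tin evenly at (252,93), so I carry on with the other three.

```bash
python3 - <<'E'
from h import *
do('lid_large_round_mid','tin_large_round')
do('lid_oblong_mid','tin_oblong')
do('lid_square_mid','tin_square')
p=np.array([.61,.2]);above(np.array([.45,.15]),.3,18+180)
snap('wrist','p2.png'); im=snap('scene','s2.png')
cv2.imwrite('pics/s2c.png',cv2.resize(im['color'][140:300,60:440,::-1],None,fx=2,fy=2,interpolation=cv2.INTER_CUBIC))
im=snap('top')
for n in A:
    if 'lid' in n:
        t=n.replace('lid','tin').replace('_mid',''); A[n]=(*json.load(open('F.json'))[t][:2],A[t][2]+.0025); print(n,A[n],np.round(fit(im,n,False) or 0,3))
print(current_clock())
E
```

```text
lid_large_round_mid width 0.24 gf 39.0
 lifted width 0.242 F [-0.   0.2 -1. ]
 placing F [ 0.1 -0.3 -1. ] [0.6181 0.2004 0.0828]
 clock 42.3
lid_oblong_mid width 0.155 gf 39.5
 lifted width 0.155 F [-0.5 -0.5 -1.3]
 placing F [-0.  -0.4 -0.5] [ 0.6702 -0.0185  0.0708]
 clock 50.5
lid_square_mid width 0.156 gf 39.4
 lifted width 0.156 F [-0.2  0.6 -1.8]
 placing F [ 0.2  1.  -1.3] [0.4951 0.4335 0.0749]
 clock 60.0
lid_large_round_mid (0.6181214294433591, 0.20040347290039057, 0.0625) [6.00000e-03 6.20000e-01 1.95000e-01 1.11328e+02 9.13600e+01 4.00090e+01
 8.30000e-01]
lid_small_round_mid (0.4741891174316405, -0.42531849670410166, 0.0475) [ 5.0000e-03  4.7000e-01 -4.2400e-01  8.0579e+01  7.8356e+01 -1.6790e+00
  5.6000e-01]
lid_square_mid (0.49511552429199196, 0.4334968109130859, 0.0545) 0
lid_oblong_mid (0.6702452697753907, -0.018481990814208968, 0.0505) [ 5.00000e-03  6.66000e-01 -1.60000e-02  1.30914e+02  8.55130e+01
  4.70200e+01  6.50000e-01]
61.4667
```

View pics/s2c.png

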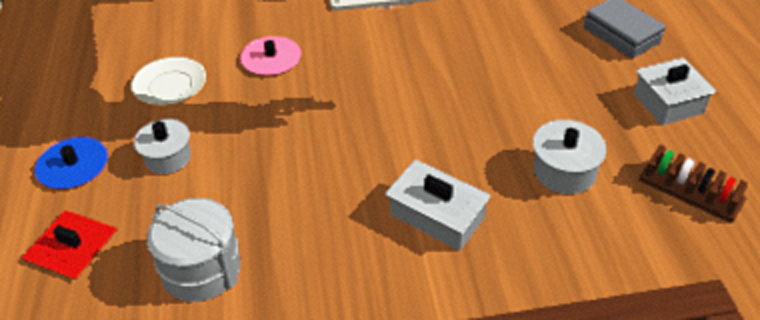

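View pics/p2.png

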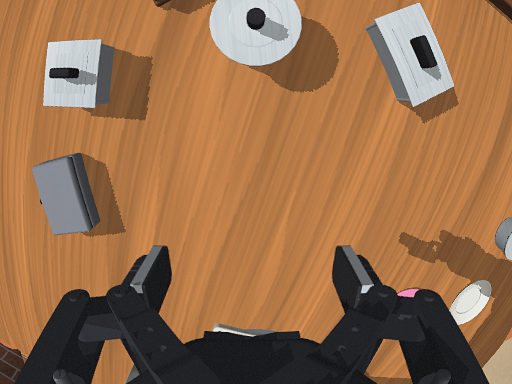

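All four lids look flat and centred in the scene crop: small (160,140), oblong (438,200), large (570,145), square (675,80). One closer check of each before handing in.

```bash
python3 - <<'E'
from h import *
F=json.load(open('F.json')); I=[]
for t in ['tin_square','tin_large_round','tin_oblong','tin_small_round']:
    p=np.array(F[t][:2]); u=p/np.hypot(*p); yaw=np.degrees(np.arctan2(p[1],p[0]))
    above(p-.17*u,.2,yaw)
    im=get_image('wrist'); X=np.array(im['R'])@np.array([*p,.05])+im['t']
    f=192/np.tan(np.radians(im['vertical_fov'])/2); r=np.hypot(*X[:2]); th=np.arctan2(r,X[2])
    c=np.array([im['cx'],im['cy']])+X[:2]/r*f*th; x,y=int(np.clip(c[0]-65,0,382)),int(np.clip(c[1]-50,0,284))
    I.append(cv2.resize(im['color'][y:y+100,x:x+130,::-1],(390,300),interpolation=cv2.INTER_CUBIC))
cv2.imwrite('pics/chk.png',np.vstack([np.hstack(I[:2]),np.hstack(I[2:])])); print(current_clock())
E
```

```text
65.3083
```

View pics/chk.png

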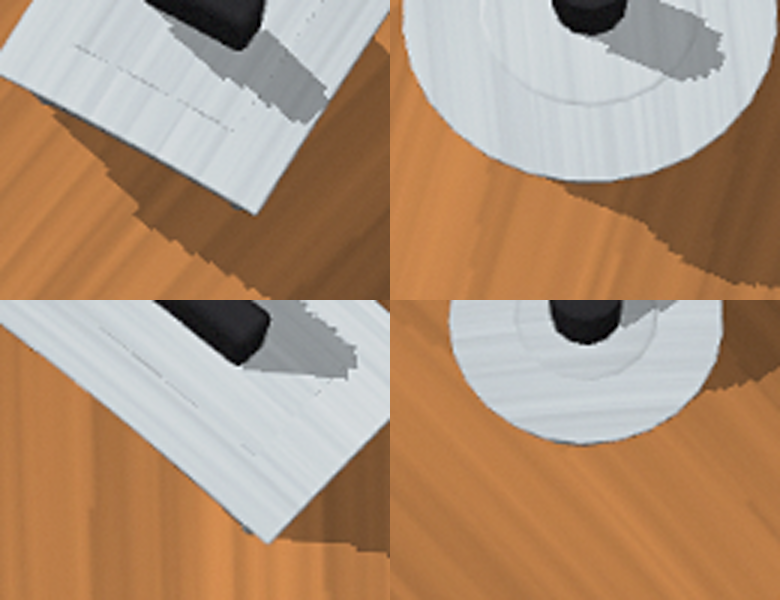

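The crops show the plates overhanging with no gap or tilt to be seen. While placing, each step had gone 6 mm into its mouth with no contact force before release, so all four are seated.

```bash
python3 -c "
from plant import *
print(hand_in(),current_clock())"
```

```text
the job is handed in; nothing more can be done
the job is handed in; nothing more can be done
```

I put all four lids on their own tins and handed the job in after about 65 s on the robot's clock; they look flat and centred in the pictures, but the hand-in returned no verdict.

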